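# Press a valve seat home in a trigger clamp

### The arm

A 7-joint arm with a two-finger parallel gripper is mounted at the origin on the work surface. World frame = base frame: x ahead of the robot, y to its left, z up, the work surface at z = 0. Lengths are in m, angles in rad, forces in N, time in s.
With the tool pointing down it reaches from about 0.425 to 0.875 m from the base axis. Payload 4.7 kg.
Tool frame: the origin (TCP) lies on the mounting face of the last link; the fingertips stand 182 mm ahead of it and the grasp point (between the pads) lies 164 mm ahead of it; z points along the fingers, y is the direction in which the jaws open and shut (so a half turn about z gives the same grasp; the last joint's range is limited). The gripper opens to 87 mm and grips with 3 to 60 N. Pads are 19 mm wide; open, the fingers measure 117 mm over their backs; the gripper's body (75 mm by 190 mm) begins 51 mm behind the grasp point.
Start: joints at [1.305, 0.321, -0.07, 1.45, 0.023, 1.371, -0.057], TCP at [0.179, -0.625, 0.405] pointing down, gripper open.
Joint ranges: [-2.86, 2.86], [-0.3, 2.09], [-1.38, 1.24], [0.06, 2.45], [-1.56, 4.7], [0.09, 2.05], [-2.69, 2.69]. Speed limits (rad/s): [2.57, 2.57, 3.14, 3.14, 3.14, 3.14, 3.14].

### API

Orientations are given as a rotation vector (axis times angle).
In Python, from bench import ctrl gives the robot as it stands. The module is installed in compiled form; this text tells all that it offers.
- The arm moves only by the tool play_rows, never from a script. Its argument "targets" is text: rows parted by semicolons, each of 7 numbers parted by spaces: the shift along the tool's x, y, z in cm, then the turn, a rotation vector about the tool's x, y, z in rad, then the opening, from -1 (shut) to 1 (fully open). In form: x y z ax ay az grip; .... A call has 1 to 20 rows; each row shifts and turns the pose as measured when the row begins, along the tool's axes as they then stand; what a row does not reach is not made up. A row lasts 1/8 s, in which the tool goes at most 62.5 mm and 10.7 degrees, less where a joint would pass 70% of its speed; a pose out of reach is approached as far as the arm can. A call is refused whole if a number of a shift passes 6.25 or a number of a turn 0.188, either way. A call with a gripper value outside its range is refused whole. The fingers move at their own pace and stop on an object; "newtons" is the grip in N (left out, the last holds). Time passes only in rows, so rows that do not move let the fingers close. It gives the time, the measured TCP pose, the force and the opening at its end, in the units of the state.
- ctrl.get_state(): the state, without advancing time (a new reading comes with each control period).
- ctrl.get_image(name): name is "scene" or "top" or "wrist"; returns a dict with "pixels" (384x512x3 uint8, blue, green, red), "depth" (384x512 float32, m along the optical axis (not along the pixel's ray), 0 where there is no reading), "intrinsics" (3x3 intrinsics, pixels), "k1" (the pictures are not rectified: a ray, as slopes to the right and down, at radius r is drawn at 1 + k1 r^2 times it, then the intrinsics apply), "R" (3x3) and "t" (3): a world point X has camera coordinates R X + t. Camera axes: x right, y down, z forward; pixel columns grow to the right and rows downward; lengths in m; the calibration is good to about 2 mm. A picture is of the moment at which its call begins.
- ctrl.close_job(): hands the job in, once; it reports no verdict.
The state is a dict: "time": time; "joint_positions": joint angles; "qd": joint speeds; "joint_torque": joint torques, N m; "position": TCP position; "tool_rot": TCP orientation; "ft_force": force on the tool from outside, world axes, zero at the start; "torque": the same for the moment, N m; "grip_width": opening from 0.0 (shut) to 1.0 (fully open).
Only numpy, scipy, OpenCV 4.12 (cv2) and the standard library are available. Lean on these libraries where they do the work, as an engineer would, in place of code of your own. Each camera call takes 0.05 s, during which the arm holds its last target.

### The job

The float valve's brass seat bush still stands out of its plastic body. Walk the trigger clamp's jaw onto it with repeated squeezes of the trigger until the bush is fully home, stopping as soon as the trigger goes hard so that the plastic is not cracked, then press the release tab until the jaw has run all the way back open. Work only the trigger and the tab: do not touch the valve or the jaw, and leave the other things where they are.

Things in the scene. Friction and masses are not known exactly. Their poses are not given: they have to be found in the camera images.
- clamp: Black trigger bar clamp lying flat, fixed on a plywood plate (x -125..85, y -170..230, 12 mm thick). Origin on the table (z 0) under the steel bar, which runs along this frame's y. All positions in mm below are in this frame. Head: x -42..24, y -20..115, top z 60. Trigger and release tab stick out of it to -x, move level, and are worked from above with fingertips at z 18..45.
- jaw: The steel bar (12 x 22 mm) with the moving black jaw at its -y end (x -6..74, z 15..59, rubber pad facing +y). Its frame equals the clamp frame when fully back; its y there is the jaw's travel, 0 to 55 mm. A light spring (3 to 4 N) draws it back; a pawl holds it, giving back 1 to 2 mm, until the tab is pressed. A full trigger stroke walks it 3 to 9 mm; with the bush home it is at 31 to 34 mm.
- jaw_face (a point): Centre of the moving jaw's pad face, 36 mm above the table; at y = -128 in the clamp frame when fully back. The start has the jaw 0 to 10 mm forward of that.
- trigger (a joint): Grey sprung lever on a vertical pin at (18, 25) mm; 0 = at rest, 0.30 rad = fully squeezed (stop), its grip moving 33 mm to +y, towards the pistol grip. The first 8 to 20 mm at the grip only take up slack. Push needed at the grip: 1.5 to 3 N for its spring, 4 to 5.5 N while the jaw walks free, 5.5 to 8 N while the bush slides, then it goes hard. Let it back fully between strokes.
- trigger_grip (a point): Middle of the trigger's grip, 110 mm from its pin: at (-91, 9, 36) mm at rest; 60 mm long, 14 thick, z 21..51. Push its -y face with shut fingers, or squeeze it against the pistol grip (66 mm over both). Once hard, each newton here adds about 2.7 N on the valve. More than 26 N on the valve cracks it, about 13 N here: stop at 9 to 11 N.
- tab (a joint): Steel release tab, an upright plate 9 mm thick, z 22..50, on a vertical pin at (-28, 120) mm; 0 = holding, 0.35 rad = fully pressed (stop). Its free end is pressed to -y, up to 14 mm; with load on the jaw it takes up to 10 N there, then 2 to 3 N. Keep it pressed by 0.15 rad or more until the jaw has run back (about 1 s); it springs back when let go.
- tab_end (a point): Where to push the tab, on its +y face 42 mm from its pin: at (-70, 124, 36) mm at rest. The plate reaches 10 mm farther to -x.
- valve: Blue plastic float-valve body, loose on the plate between the jaws: a 34 mm round barrel, 56 mm long along its own y, on a flat foot, with a short riser on top (48 mm high in all). Origin at the centre of its underside; barrel axis 26 mm up. Its +y end faces the fixed jaw a few mm away and slides against it as the clamp closes.
- bush: Brass seat bush in the valve's -y end: an 18 mm shank with a 26 mm flange 3 mm thick. Its y in the valve's frame is how far it has been pressed in: 0 to 2 mm at the start, 8 mm when its flange meets the plastic (fully home). It is a tight fit and needs about 5 N to slide; it stays where it is left.
- bush_flange (a point): Centre of the flange's outer face, which the jaw pad meets; 39 mm from the valve's origin along -y when the bush is at 0, 31 mm when home.
- tap_handle: Bystander: white ceramic cross-head tap handle, 64 mm across, 38 mm high, on the plate. Origin centre of underside.
- aerator: Bystander: chrome tap aerator, 27 mm diameter, 26 mm high, on the plate. Origin centre of underside.
- screwdriver: Bystander: screwdriver with a red handle lying on the table beyond the plate.
- key_holder: Bystander: stainless block 30 x 70 x 30 mm holding hex keys, on the table beyond the plate. Origin centre of underside.
- fixed_jaw (a point): Centre of the fixed black jaw's face, which looks to -y: at (48, -36, 38) mm; the jaw is 64 mm wide, 16 thick, z 12..64.
- pistol_grip (a point): Middle of the fixed pistol grip, an upright-sided bar sticking out to -x: x -124..-40, y 51..67, z 20..54 mm. The trigger is on its -y side, the release tab beyond its +y side.
Mind the look-alikes: they are no part of the job. What is meant by the valve is not green or red, and is the smaller of those in its own colour.

How it is judged:
On the way, in this order (a step that is already met when the one before it is completed fails the run):
1. the bush is pressed fully home in the valve by the clamp (y of bush in the frame of valve above 0.0072 m and y of jaw in the frame of clamp above 0.028 m), for 0.2 s.
2. the jaw is let all the way back with the release tab, the bush staying home (y of bush in the frame of valve above 0.0072 m and y of jaw in the frame of clamp below 0.006 m), for 0.2 s.
At the end, for the whole second after the job is handed in: The bush is home (pressed in more than 7.2 of its 8 mm), the jaw is back (within 6 mm of fully open), trigger and tab have sprung back, and the valve stands upright and at rest on the plate (all of step 2 and value of joint trigger below 0.03 rad and value of joint tab below 0.05 rad and angle between valve's own z axis and vertical below 0.1 rad and linear speed of each of valve, jaw below 0.01 m/s and height (world z) of valve below 0.016 m); the robot touches nothing.
It fails at once if the valve is squeezed with more than 26 N (contact force between jaw and valve above 26 N).
It fails at once if the robot touches the valve or pushes the jaw itself (contact force between any of the fingers, the arm and valve above 1 N or contact force between any of the fingers, the arm and jaw above 1 N).
It fails at once if a bystander is disturbed by more than 15 mm (distance of any of tap_handle, aerator, screwdriver, key_holder from where it was at the start of the episode above 0.015 m).
It also fails if it takes over 61 s, if anything falls off the work surface, if the arm or the gripper's body presses on something with over 40 N, if the wrist force passes 120 N, or if a joint passes its speed limit or range.

## Working session

There is one attempt and no reset: what is moved stays moved. The work goes in short steps, Python scripts to look and compute and a tool call to move; the robot and the scene stay as the last step left them, time stands still between calls to the robot, and variables do not carry over. Pictures are saved under pics/ and viewed, and the job is handed in when it is done.

Besides the shell and the picture viewer there is one more tool, called after "Request:" by a JSON object that holds its "method" and its "body". play_rows: Moves the arm, as the interface text tells. Its arguments: {"type":"object","properties":{"targets":{"type":"string"},"newtons":{"type":"number"}},"required":["targets"]}

```bash
mkdir -p pics
cat > h.py <<'E'
import numpy as np, cv2
from bench import ctrl
def snap(n,f):
    im=ctrl.get_image(n); cv2.imwrite('pics/'+f+'.png',im['pixels']); np.savez('pics/'+f+'.npz',**{k:np.array(im[k]) for k in im}); return im
E
python3 - <<'E'
from h import *
print(ctrl.get_state())
for n in ['scene','top','wrist']:
    im=snap(n,n+'0'); print(n,im['intrinsics'],im['k1'],im['R'],im['t'])
E
```

```text
{'time': 0.0, 'joint_positions': array([ 1.30511414,  0.32182635, -0.07006931,  1.45168822,  0.02259238,
        1.37080986, -0.05693998]), 'qd': array([ 4.88474997e-05, -6.92794122e-05, -2.39150105e-03, -6.34121900e-04,
       -1.08180002e-04,  6.65354833e-04,  1.81641746e-04]), 'joint_torque': array([-3.97588319e-04, -4.91284060e+01, -4.04124185e-01, -3.12527490e+01,
       -6.39976398e-02,  4.36710881e-02,  1.99200526e-04]), 'position': array([ 0.17939838, -0.62453247,  0.40365225]), 'tool_rot': array([-3.10901704e+00, -4.37743190e-01,  5.76580459e-04]), 'ft_force': array([0.31348431, 0.04975182, 0.61004943]), 'torque': array([ 0.02164927, -0.01842637,  0.01260425]), 'grip_width': 0.9978987446138331}
scene [[410.35732646   0.         258.50300409]
 [  0.         410.35732646 191.23021764]
 [  0.           0.           1.        ]] -0.02757393896202739 [[ 0.24469382  0.96930479 -0.02394088]
 [ 0.50654204 -0.14884892 -0.84926978]
 [-0.82676484  0.19568401 -0.52741603]] [-0.21069001 -0.2896596   1.47411022]
top [[404.92085959   0.         256.85767098]
 [  0.         404.92085959 199.22570723]
 [  0.           0.           1.        ]] -0.034585952947480826 [[ 9.59857868e-04 -9.99953560e-01  9.58939142e-03]
 [-9.99172669e-01 -1.34890406e-03 -4.06467580e-02]
 [ 4.06578055e-02 -9.54244270e-03 -9.99127562e-01]] [0.0405279  0.66297002 0.68897043]
wrist [[276.7669978    0.         253.59196106]
 [  0.         276.7669978  190.6014058 ]
 [  0.           0.           1.        ]] -0.0574675879263858 [[ 0.27525389 -0.96136904 -0.00220509]
 [-0.9214982  -0.26449063  0.28440425]
 [-0.27400067 -0.07625139 -0.95870191]] [-0.64835986 -0.03518991  0.39116263]
```

View pics/scene0.png

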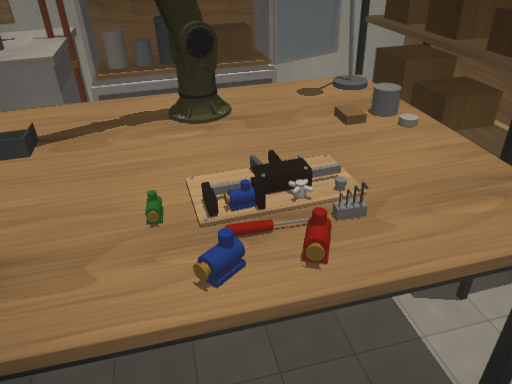

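View pics/top0.png

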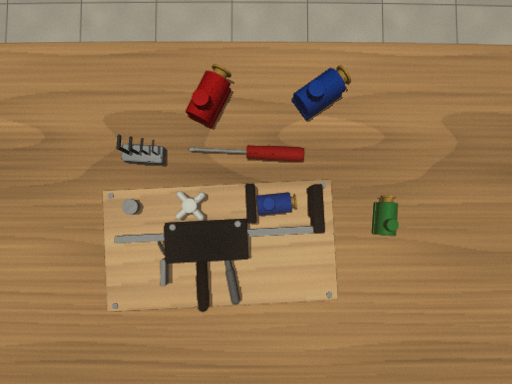

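View pics/wrist0.png

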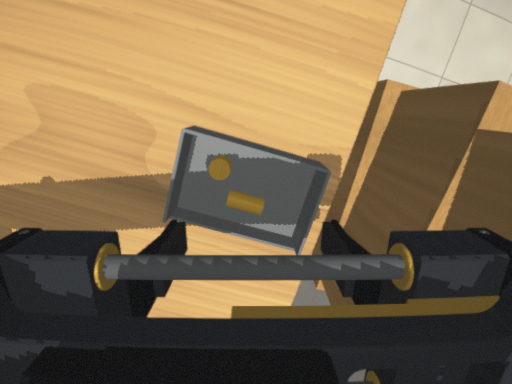

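Run:
```python
from h import *
im=cv2.imread('pics/top0.png')
cv2.imwrite('pics/c1.png',cv2.resize(im[170:320,90:220],None,fx=4,fy=4,interpolation=cv2.INTER_CUBIC)[:600,:800])
cv2.imwrite('pics/c2.png',cv2.resize(im[170:320,215:345],None,fx=4,fy=4,interpolation=cv2.INTER_CUBIC)[:600,:800])
```

```text
(no output)
```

View pics/c1.png

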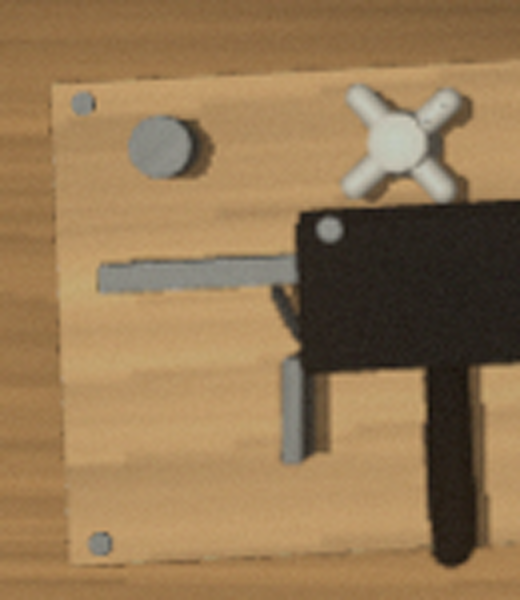

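View pics/c2.png

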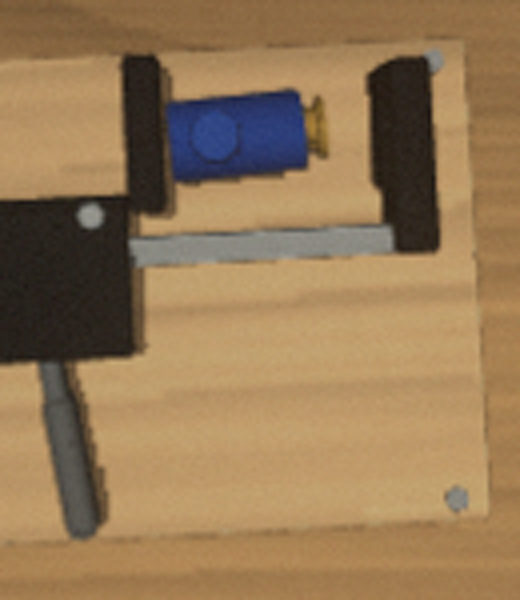

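```bash
cat >> h.py <<'E'
from scipy.optimize import least_squares
def proj(X,im):
    X=np.atleast_2d(X); c=X@im['R'].T+im['t']; s=c[:,:2]/c[:,2:]; s=s*(1+float(im['k1'])*(s**2).sum(1,keepdims=True))
    K=im['intrinsics']; return s*[K[0,0],K[1,1]]+[K[0,2],K[1,2]]
def ray(uv,im):
    K=im['intrinsics']; d=(np.array(uv,float)-[K[0,2],K[1,2]])/[K[0,0],K[1,1]]; s=d.copy()
    for _ in range(20): s=d/(1+float(im['k1'])*(s@s))
    o=-im['R'].T@im['t']; v=im['R'].T@np.append(s,1); return o,v
def atz(uv,z,im):
    o,v=ray(uv,im); return o+v*(z-o[2])/v[2]
def cw(P,p): # clamp mm-> world m
    P=np.atleast_2d(P)/1000.; c,s=np.cos(p[2]),np.sin(p[2])
    return np.c_[p[0]+c*P[:,0]-s*P[:,1],p[1]+s*P[:,0]+c*P[:,1],P[:,2]]
def wc(X,p):
    X=np.atleast_2d(X); c,s=np.cos(p[2]),np.sin(p[2]); d=X[:,:2]-p[:2]
    return 1000*np.c_[c*d[:,0]+s*d[:,1],-s*d[:,0]+c*d[:,1],X[:,2]]
E
python3 - <<'E'
from h import *
im=dict(np.load('pics/top0.npz'))
P=np.array([[85,230,12],[-125,230,12],[85,-170,12],[-125,-170,12]])
U=np.array([[103,191.5],[107.5,310.75],[330.75,180],[337.25,298.75]])
f=lambda p:(proj(cw(P,p),im)-U).ravel()
r=least_squares(f,[0.6,0,0]);p=r.x;print(p,r.fun)
np.save('pose.npy',p)
for n,uv,z in [('head tl',(165,223),.06),('head tr',(247.5,219),.06),('head br',(248,258.5),.06),('head bl',(166,263),.06),('trigtip',(234.5,302),.051),('tabend',(163,285.5),.05),('grip tip',(203,311),.054),('valve riser',(269,203.5),.06),('bush',(296,201.5),.038),('jaw pad',(310,188),.059),('jaw far',(312,216),.059),('aer',(130.5,207),.038),('handle',(190,205),.05),('barend',(115,239.5),.047)]:
    print(n,wc(atz(uv,z,im),p).round(1))
sc=dict(np.load('pics/scene0.npz'))
c=cv2.resize(sc['pixels'][140:230,180:370],None,fx=4,fy=4,interpolation=cv2.INTER_CUBIC)
Q=np.array([[85,230,12],[-125,230,12],[85,-170,12],[-42,-20,60],[24,-20,60],[24,115,60],[-91,9,51],[-70,124,50],[48,-36,64]])
for u in proj(cw(Q,p),sc): cv2.circle(c,tuple(int(v) for v in (u-[180,140])*4),4,(0,255,0),1)
cv2.imwrite('pics/c3.png',c)
# depth check
for uv in [(200,240),(203,290),(234,290),(163,275)]:
    d=im['depth'][uv[1],uv[0]]; o,v=ray(uv,im); print(uv,wc(o+v*d,p).round(1))
E
```

```text
[0.60502137 0.07665487 0.05177431] [-0.8533735  -1.10588623 -0.66922203  1.05416342  0.56544708 -1.11703842
  0.95798943  1.10383774]
head tl [[ 23.2 112.3  60. ]]
head tr [[ 23. -21.  60.]]
head br [[-40.6 -18.7  60. ]]
head bl [[-41.1 113.5  60. ]]
trigtip [[-110.8    7.    51. ]]
tabend [[-78.4 122.2  50. ]]
grip tip [[-122.1   58.4   54. ]]
valve riser [[ 46.2 -57.   60. ]]
bush [[  47.9 -103.3   38. ]]
jaw pad [[  68. -125.   59.]]
jaw far [[  22.5 -125.7   59. ]]
aer [[ 52.7 173.7  38. ]]
handle [[50.6 72.2 50. ]]
barend [[1.000e-01 1.987e+02 4.700e+01]]
(200, 240) [[-6.9 57.  61. ]]
(203, 290) [[-88.2  56.8  54.4]]
(234, 290) [[-91.3   6.8  51.6]]
(163, 275) [[-61.2 121.   51.8]]
```

View pics/c3.png

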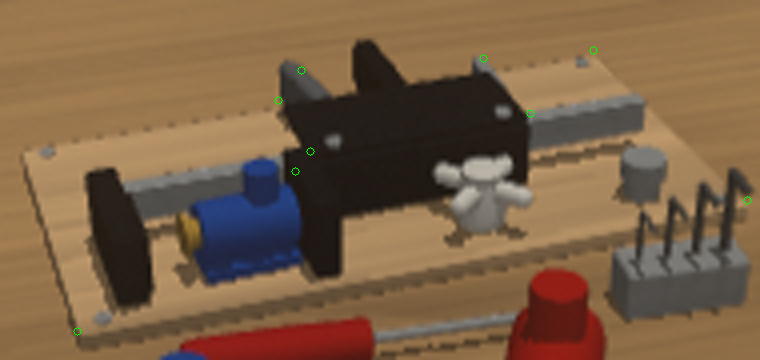

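```bash
cat >> h.py <<'E'
from scipy.spatial.transform import Rotation as Ro
p=None
try: p=np.load('pose.npy')
except Exception: pass
def st():
    s=ctrl.get_state(); R=Ro.from_rotvec(s['tool_rot']).as_matrix(); return s,R
def info(target=None,p=p):
    s,R=st(); T=s['position']; c=wc(T,p)[0]
    Rc=Ro.from_euler('z',p[2]).as_matrix()
    G=Rc@np.diag([1.,-1,-1])
    dr=Ro.from_matrix(R.T@G).as_rotvec()
    F=Rc.T@s['ft_force']
    print('t %.2f clamp xyz'%s['time'],c.round(1),'tip z %.1f'%(c[2]-182),'F clamp',F.round(2),'grip %.2f'%s['grip_width'],'turn',dr.round(3))
    if target is not None:
        d=cw(target,p)[0]-T; print('shift cm tool',(R.T@d*100).round(2))
E
python3 - <<'E'
from h import *
info([-91,-25,206+100])
s,R=st(); print(R.round(3), cw([-91,-25,206],p))
print((R.T@(np.array([.46,-.38,.4])-s['position'])*100).round(2))
E
```

```text
t 0.15 clamp xyz [-461.3 -678.3  403.9] tip z 221.9 F clamp [ 0.22 -0.35  0.37] grip 1.00 turn [-0.001  0.     0.228]
shift cm tool [ 50.84 -55.25   9.87]
[[ 0.961  0.276 -0.   ]
 [ 0.276 -0.961  0.001]
 [-0.    -0.001 -1.   ]] [[0.51543709 0.04697901 0.206     ]]
[ 33.72 -15.76   0.41]
```

Request:
{"method": "play_rows", "body": {"targets": "4.8 -2.2 0 0 0 0 -1;4.8 -2.2 0 0 0 0 -1;4.8 -2.2 0 0 0 0 -1;4.8 -2.2 0 0 0 0 -1;4.8 -2.2 0 0 0 0 -1;4.8 -2.2 0 0 0 0 -1;4.8 -2.2 0 0 0 0 -1;2.2 -5.0 0 0 0 0 -1;2.2 -5.0 0 0 0 0 -1;2.2 -5.0 0 0 0 0 -1;2.2 -5.0 0 0 0 0 -1;2.2 -5.0 0 0 0 0.1 -1;2 -5.0 0 0 0 0.1 -1;2 -5.0 0 0 0 0 -1", "newtons": 20}}

```text
time: 1.9
position: [0.5332, 0.0048, 0.3995]
tool_rot: [-3.137, -0.096, 0.008]
ft_force: [0.6, -0.3, -0.3]
grip_width: 0.007
```

Run:
```python
from h import *
info([-91,-25,206+100])
```

```text
t 1.90 clamp xyz [-75.5 -68.  399.5] tip z 217.5 F clamp [ 0.58 -0.31 -0.29] grip 0.01 turn [-0.003  0.005  0.01 ]
shift cm tool [-1.47 -4.28  9.37]
```

Request:
{"method": "play_rows", "body": {"targets": "-0.8 -2.1 4.5 0 0 0.01 -1;-0.7 -2.1 4.8 0 0 0 -1;0 0 0 0 0 0 -1"}}

```text
time: 2.28
position: [0.5152, 0.0534, 0.3052]
tool_rot: [-3.135, -0.096, 0.004]
ft_force: [-0.4, 0.8, 0.5]
grip_width: 0.008
```

Run:
```python
from h import *
info([-91,-25,206])
im=snap('wrist','w1')
Q=np.array([[-91,9,51],[-121,5,51],[-124,51,54],[-124,67,54],[-70,124,50],[-42,-20,60],[-42,115,60],[-91,2,51]])
print(proj(cw(Q,p),im).round(1))
c=im['pixels'].copy()
for u in proj(cw(Q,p),im):
    if abs(u).max()<2000: cv2.circle(c,tuple(int(v) for v in u),3,(0,255,0),1)
cv2.imwrite('pics/w1a.png',c)
t=snap('top','t1')
```

```text
t 2.27 clamp xyz [-90.9 -18.5 305.2] tip z 123.2 F clamp [-0.38  0.81  0.52] grip 0.01 turn [-0.005  0.002  0.009]
shift cm tool [0.01 0.7  9.92]
[[224.6 197.8]
 [229.6 228.8]
 [179.5 232.5]
 [162.3 232.2]
 [ 95.6 173.6]
 [258.  144. ]
 [ 94.6 143.4]
 [232.4 197.9]]
```

View pics/w1a.png

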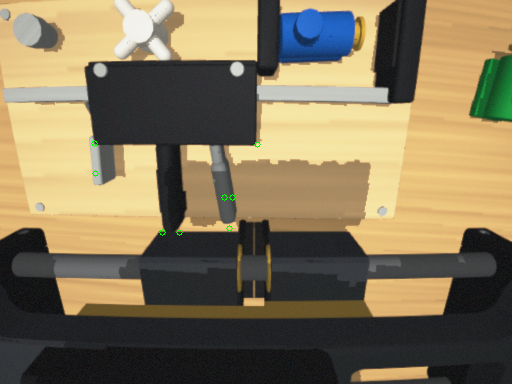

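View pics/t1.png

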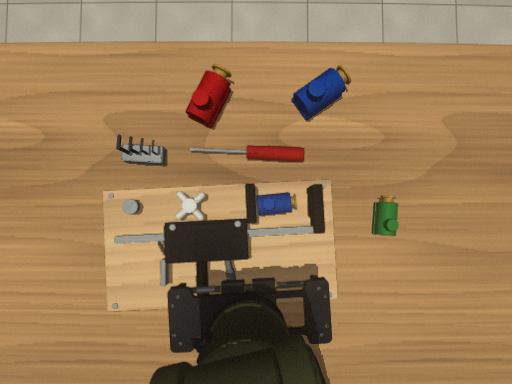

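Request:
{"method": "play_rows", "body": {"targets": "0 0.7 4.0 0 0 0.01 -1;0 0.1 4.0 0 0 0 -1;0 0 1.9 0 0 0 -1;0 0 0.1 0 0 0 -1"}}

```text
time: 2.88
position: [0.526, 0.038, 0.2153]
tool_rot: [-3.14, -0.059, -0.035]
ft_force: [-0.6, 0.2, 0.1]
grip_width: 0.01
```

Run:
```python
from h import *
info([-91,-25,206])
im=snap('wrist','w2')
```

```text
t 2.88 clamp xyz [-80.9 -34.5 215.3] tip z 33.3 F clamp [-0.62  0.26  0.12] grip 0.01 turn [ 0.    -0.022 -0.014]
shift cm tool [-1.04 -0.93  0.91]
```

View pics/w2.png

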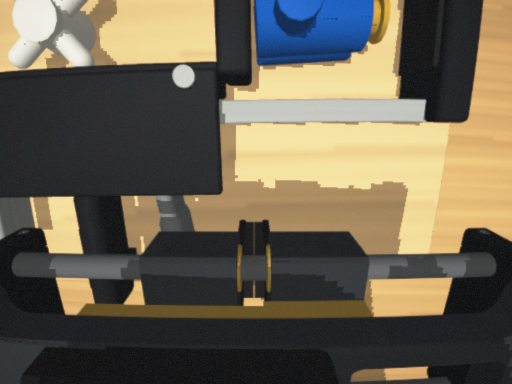

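Run:
```python
from h import *
s,R=st(); print(s['joint_positions'].round(3)); print(np.hypot(*s['position'][:2]))
```

```text
[ 0.405  0.287 -0.589  1.949  0.201  0.938 -1.815]
0.5277706166121908
```

Request:
{"method": "play_rows", "body": {"targets": "-0.6 -0.3 0.5 0 -0.02 -0.01 -1;-0.4 -0.3 0.4 0 0 0 -1;0 0 0 0 0 0 -1"}}

```text
time: 3.3
position: [0.5171, 0.0444, 0.2097]
tool_rot: [3.14, 0.076, 0.012]
ft_force: [0.0, 0.4, 0.3]
grip_width: 0.004
```

Run:
```python
from h import *
info([-91,-20,206])
s,R=st(); print(s['joint_positions'].round(3))
```

```text
t 3.30 clamp xyz [-89.5 -27.7 209.7] tip z 27.7 F clamp [0.06 0.41 0.27] grip 0.00 turn [ 0.001 -0.008 -0.004]
shift cm tool [-0.16 -0.77  0.37]
[ 0.398  0.286 -0.595  1.967  0.2    0.938 -1.819]
```

Request:
{"method": "play_rows", "body": {"targets": "-0.1 -0.7 0.3 0 -0.01 0 -1;0 -0.7 0 0 0 0 -1;0 -0.4 0 0 0 0 -1;0 -0.4 0 0 0 0 -1"}}

```text
time: 3.8
position: [0.5149, 0.0675, 0.2069]
tool_rot: [3.138, 0.076, -0.005]
ft_force: [-0.7, -2.1, 0.7]
grip_width: 0.002
```

Run:
```python
from h import *
info([-91,20,206])
```

```text
t 3.80 clamp xyz [-90.4  -4.5 206.9] tip z 24.9 F clamp [-0.81 -2.01  0.74] grip 0.00 turn [ 0.002  0.003 -0.003]
shift cm tool [-0.06 -2.45  0.08]
```

Contact, spring force ~2 N as expected. Continue the stroke.

Request:
{"method": "play_rows", "body": {"targets": "0 -0.4 0 0 0 0 -1;0 -0.4 0 0 0 0 -1;0 -0.4 0 0 0 0 -1"}}

```text
time: 4.18
position: [0.514, 0.0794, 0.2066]
tool_rot: [3.137, 0.075, -0.007]
ft_force: [-2.1, -2.0, 1.7]
grip_width: 0.008
```

Run:
```python
from h import *
info([-91,20,206])
```

```text
t 4.17 clamp xyz [-90.8   7.4 206.6] tip z 24.6 F clamp [-2.22 -1.91  1.71] grip 0.01 turn [ 0.004  0.005 -0.004]
shift cm tool [-0.03 -1.26  0.06]
```

Request:
{"method": "play_rows", "body": {"targets": "0 -0.4 0 0 0 0 -1;0 -0.3 0 0 0 0 -1"}}

```text
time: 4.42
position: [0.5135, 0.086, 0.2065]
tool_rot: [3.135, 0.074, -0.009]
ft_force: [-1.2, -4.7, 1.9]
grip_width: 0.005
```

Run:
```python
from h import *
info([-91,20,206])
t=snap('top','t2')
cv2.imwrite('pics/t2c.png',cv2.resize(t['pixels'][170:320,215:345],None,fx=4,fy=4,interpolation=cv2.INTER_CUBIC))
```

```text
t 4.42 clamp xyz [-90.9  14.  206.5] tip z 24.5 F clamp [-1.43 -4.62  1.95] grip 0.01 turn [ 0.006  0.006 -0.005]
shift cm tool [-0.01 -0.6   0.05]
```

View pics/t2c.png

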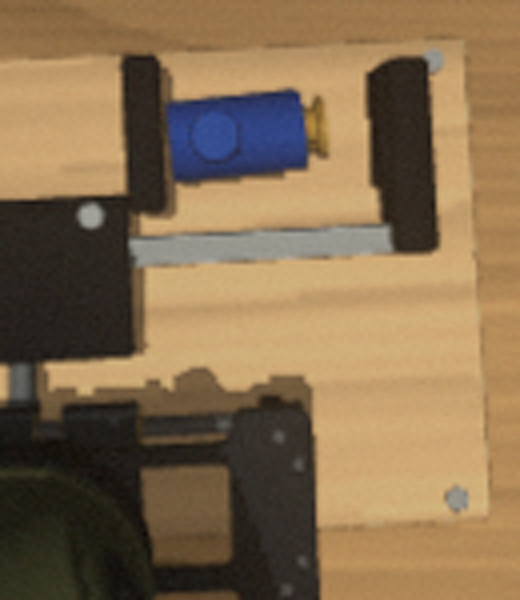

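Request:
{"method": "play_rows", "body": {"targets": "0 -0.3 0 0 0 0 -1;0 -0.3 0 0 0 0 -1"}}

```text
time: 4.72
position: [0.5133, 0.0906, 0.2065]
tool_rot: [3.133, 0.071, -0.01]
ft_force: [-1.4, -5.7, 2.2]
grip_width: 0.006
```

```bash
cat >> h.py <<'E'
def top(f):
    t=snap('top',f); cv2.imwrite('pics/'+f+'c.png',cv2.resize(t['pixels'][170:240,235:345],None,fx=6,fy=6,interpolation=cv2.INTER_CUBIC)); return t
E
python3 - <<'E'
from h import *
info([-91,20,206])
top('t3')
E
```

```text
t 4.72 clamp xyz [-90.9  18.7 206.5] tip z 24.5 F clamp [-1.69 -5.63  2.18] grip 0.01 turn [ 0.008  0.006 -0.006]
shift cm tool [-0.01 -0.13  0.05]
```

View pics/t3c.png

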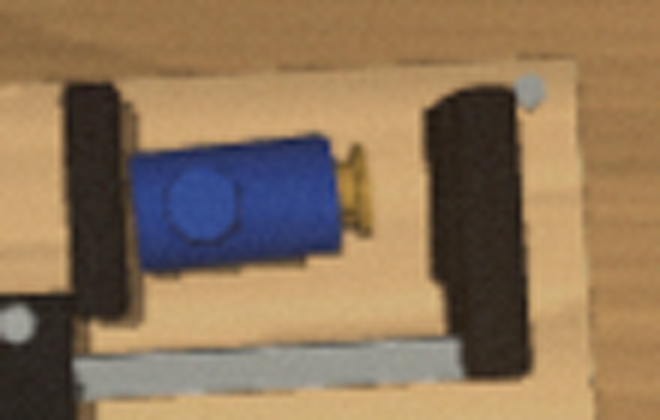

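Request:
{"method": "play_rows", "body": {"targets": "0 -0.2 0 0 0 0 -1;0 -0.2 0 0 0 0 -1"}}

```text
time: 5.03
position: [0.5133, 0.0932, 0.2065]
tool_rot: [3.13, 0.069, -0.01]
ft_force: [-1.3, -5.0, 3.0]
grip_width: 0.006
```

Run:
```python
from h import *
info([-91,20,206])
```

```text
t 5.03 clamp xyz [-90.8  21.3 206.5] tip z 24.5 F clamp [-1.51 -4.89  2.96] grip 0.01 turn [ 0.01   0.007 -0.008]
shift cm tool [-0.02  0.13  0.05]
```

Request:
{"method": "play_rows", "body": {"targets": "0 -0.2 0 0.005 0 0 -1;0 -0.2 0 0.005 0 0 -1"}}

```text
time: 5.28
position: [0.5133, 0.0954, 0.2064]
tool_rot: [3.138, 0.066, -0.011]
ft_force: [-0.7, -6.1, 2.6]
grip_width: 0.003
```

Run:
```python
from h import *
info([-91,20,206])
```

```text
t 5.28 clamp xyz [-90.6  23.5 206.4] tip z 24.4 F clamp [-1.05 -6.03  2.64] grip 0.00 turn [ 0.003  0.007 -0.01 ]
shift cm tool [-0.04  0.35  0.05]
```

Request:
{"method": "play_rows", "body": {"targets": "0 -0.2 0 0.005 0 0 -1;0 -0.2 0 0.005 0 0 -1"}}

```text
time: 5.52
position: [0.5135, 0.0966, 0.2064]
tool_rot: [-3.138, -0.062, 0.013]
ft_force: [-2.2, -8.5, 3.0]
grip_width: 0.007
```

Run:
```python
from h import *
info([-91,20,206])
top('t4')
```

```text
t 5.53 clamp xyz [-90.4  24.7 206.4] tip z 24.4 F clamp [-2.6  -8.41  2.97] grip 0.01 turn [-0.003  0.008 -0.012]
shift cm tool [-0.06  0.47  0.03]
```

View pics/t4c.png

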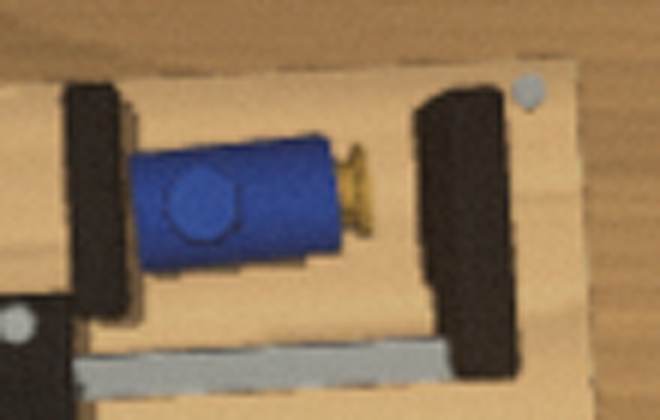

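Request:
{"method": "play_rows", "body": {"targets": "0 1.1 0 0 0.008 -0.01 -1;0 1.1 0 0 0 0 -1;0 1.1 0 0 0 0 -1;0 1.1 0 0 0 0 -1;0 0 0 0 0 0 -1"}}

```text
time: 6.2
position: [0.5168, 0.0509, 0.2066]
tool_rot: [-3.134, -0.077, -0.007]
ft_force: [0.2, -0.4, 0.2]
grip_width: 0.006
```

Run:
```python
from h import *
info([-91,24,206])
top('t5')
```

```text
t 6.20 clamp xyz [-89.5 -21.1 206.6] tip z 24.6 F clamp [ 0.21 -0.37  0.17] grip 0.01 turn [-0.007 -0.005 -0.003]
shift cm tool [-0.17 -4.51  0.09]
```

View pics/t5c.png

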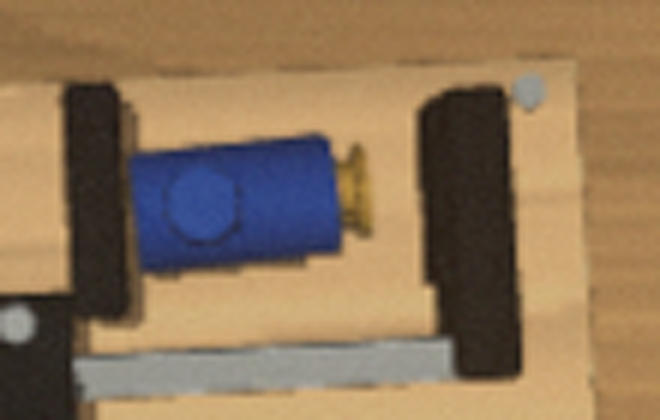

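Request:
{"method": "play_rows", "body": {"targets": "-0.1 -1.1 0.05 0 -0.005 0 -1;0 -1.1 0 0 0 0 -1;0 -1.0 0 0 0 0 -1;0 -0.6 0 0.003 0 0 -1;0 -0.4 0 0.003 0 0 -1;0 -0.4 0 0.003 0 0 -1;0 -0.2 0 0.003 0 0 -1"}}

```text
time: 7.12
position: [0.5132, 0.096, 0.2059]
tool_rot: [-3.136, -0.075, 0.007]
ft_force: [-1.2, -8.7, 3.6]
grip_width: 0.006
```

Run:
```python
from h import *
info([-91,24.5,206])
```

```text
t 7.12 clamp xyz [-90.7  24.1 205.9] tip z 23.9 F clamp [-1.66 -8.64  3.63] grip 0.01 turn [-0.005  0.004 -0.004]
shift cm tool [-0.03 -0.04 -0.01]
```

Full stroke reached. Go back, do another stroke (still free travel) and end at the rest side.

Request:
{"method": "play_rows", "body": {"targets": "0 1.1 0 0 0 0 -1;0 1.1 0 0 0 0 -1;0 1.1 0 0 0 0 -1;0 1.1 0 0 0 0 -1;0 0 0 0 0 0 -1;-0.1 -1.1 0 0 0 0 -1;0 -1.1 0 0 0 0 -1;0 -1.0 0 0 0 0 -1;0 -0.6 0 0.003 0 0 -1;0 -0.4 0 0.003 0 0 -1;0 -0.4 0 0.003 0 0 -1;0 -0.2 0 0.003 0 0 -1"}}

```text
time: 8.62
position: [0.5125, 0.0958, 0.2057]
tool_rot: [-3.134, -0.072, 0.008]
ft_force: [-0.5, -9.3, 2.5]
grip_width: 0.006
```

Run:
```python
from h import *
info([-91,24.5,206])
top('t6')
```

```text
t 8.62 clamp xyz [-91.4  23.9 205.7] tip z 23.7 F clamp [-1.03 -9.24  2.54] grip 0.01 turn [-0.007  0.005 -0.006]
shift cm tool [ 0.04 -0.06 -0.03]
```

View pics/t6c.png

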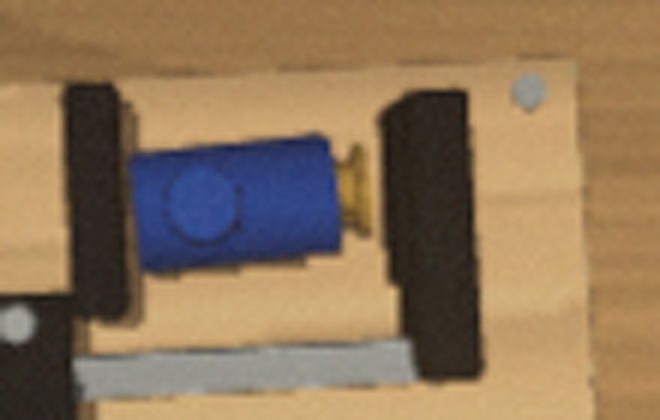

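Request:
{"method": "play_rows", "body": {"targets": "0 1.1 0 0 0 0 -1;0 1.1 0 0 0 0 -1;0 1.1 0 0 0 0 -1;0 1.1 0 0 0 0 -1;0 0 0 0 0 0 -1;0 -1.1 0 0 0 0 -1;0 -1.1 0 0 0 0 -1;0 -1.0 0 0 0 0 -1;0 -0.6 0 0.003 0 0 -1;0 -0.3 0 0.003 0 0 -1;0 -0.2 0 0.003 0 0 -1"}}

```text
time: 10.05
position: [0.5127, 0.0947, 0.2056]
tool_rot: [-3.127, -0.074, 0.008]
ft_force: [0.0, -8.5, 0.9]
grip_width: 0.003
```

Run:
```python
from h import *
info([-91,24.5,206])
top('t7')
```

```text
t 10.05 clamp xyz [-91.3  22.8 205.6] tip z 23.6 F clamp [-0.43 -8.54  0.94] grip 0.00 turn [-0.014  0.005 -0.005]
shift cm tool [ 0.02 -0.17 -0.03]
```

View pics/t7c.png

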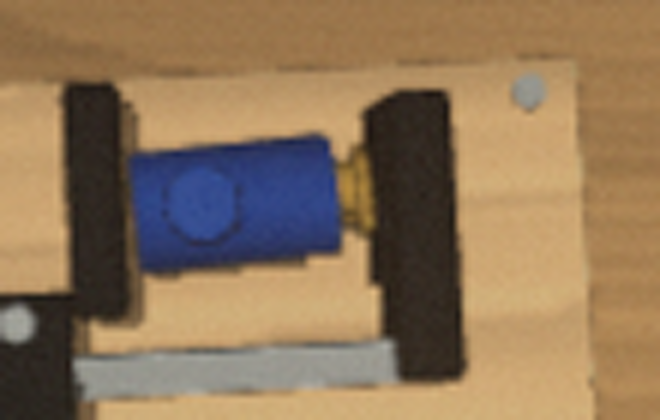

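Request:
{"method": "play_rows", "body": {"targets": "0 1.1 0 -0.01 0.005 -0.005 -1;0 1.1 0 0 0 0 -1;0 1.1 0 0 0 0 -1;0 1.1 0 0 0 0 -1;0 0 0 0 0 0 -1;0 -1.1 0 0 0 0 -1;0 -1.1 0 0 0 0 -1;0 -0.9 0 0 0 0 -1;0 -0.3 0 0 0 0 -1;0 -0.3 0 0 0 0 -1"}}

```text
time: 11.35
position: [0.513, 0.0879, 0.2057]
tool_rot: [-3.138, -0.084, -0.001]
ft_force: [-1.1, -6.2, 1.7]
grip_width: 0.004
```

Run:
```python
from h import *
info([-91,24.5,206])
```

```text
t 11.35 clamp xyz [-91.4  16.  205.7] tip z 23.7 F clamp [-1.39 -6.13  1.69] grip 0.00 turn [-0.003 -0.     0.002]
shift cm tool [ 0.04 -0.85 -0.03]
```

Request:
{"method": "play_rows", "body": {"targets": "0 -0.2 0 0.002 0 0 -1;0 -0.2 0 0.002 0 0 -1"}}

```text
time: 11.6
position: [0.513, 0.0899, 0.2057]
tool_rot: [-3.138, -0.081, 0.001]
ft_force: [-1.0, -6.6, 1.8]
grip_width: 0.007
```

Run:
```python
from h import *
info([-91,24.5,206])
```

```text
t 11.60 clamp xyz [-91.2  18.  205.7] tip z 23.7 F clamp [-1.38 -6.49  1.82] grip 0.01 turn [-0.003  0.    -0.   ]
shift cm tool [ 0.02 -0.65 -0.03]
```

Request:
{"method": "play_rows", "body": {"targets": "0 -0.2 0 0.003 0 0 -1;0 -0.2 0 0.003 0 0 -1"}}

```text
time: 11.85
position: [0.5131, 0.0913, 0.2057]
tool_rot: [-3.136, -0.077, 0.002]
ft_force: [-1.3, -7.0, 1.4]
grip_width: 0.01
```

Run:
```python
from h import *
info([-91,24.5,206])
top('t8')
```

```text
t 11.85 clamp xyz [-91.1  19.4 205.7] tip z 23.7 F clamp [-1.61 -6.91  1.45] grip 0.01 turn [-0.005  0.001 -0.003]
shift cm tool [ 0.   -0.51 -0.03]
```

View pics/t8c.png

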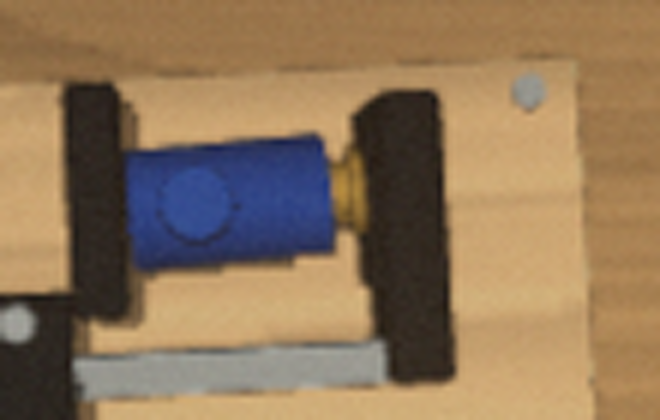

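Request:
{"method": "play_rows", "body": {"targets": "0 -0.2 0 0.003 0 0 -1;0 -0.2 0 0.003 0 0 -1"}}

```text
time: 12.15
position: [0.5132, 0.0917, 0.2056]
tool_rot: [-3.136, -0.072, 0.004]
ft_force: [-1.0, -7.9, 2.5]
grip_width: 0.003
```

Run:
```python
from h import *
info([-91,24.5,206])
```

```text
t 12.15 clamp xyz [-90.9  19.8 205.6] tip z 23.6 F clamp [-1.4  -7.83  2.51] grip 0.00 turn [-0.005  0.002 -0.006]
shift cm tool [-0.02 -0.47 -0.03]
```

Request:
{"method": "play_rows", "body": {"targets": "0 -0.2 0 0.003 0 0 -1"}}

```text
time: 12.28
position: [0.5134, 0.0918, 0.2057]
tool_rot: [-3.136, -0.069, 0.005]
ft_force: [-1.2, -7.1, 2.1]
grip_width: 0.006
```

Run:
```python
from h import *
info([-91,24.5,206])
```

```text
t 12.28 clamp xyz [-90.8  19.9 205.7] tip z 23.7 F clamp [-1.56 -7.01  2.1 ] grip 0.01 turn [-0.005  0.003 -0.008]
shift cm tool [-0.03 -0.46 -0.03]
```

Request:
{"method": "play_rows", "body": {"targets": "0 -0.2 0 0.003 0 0 -1"}}

```text
time: 12.4
position: [0.5134, 0.0918, 0.2057]
tool_rot: [-3.136, -0.066, 0.006]
ft_force: [-1.3, -6.8, 2.4]
grip_width: 0.002
```

Run:
```python
from h import *
info([-91,24.5,206])
top('t9')
```

```text
t 12.40 clamp xyz [-90.7  19.9 205.7] tip z 23.7 F clamp [-1.69 -6.77  2.37] grip 0.00 turn [-0.005  0.004 -0.01 ]
shift cm tool [-0.04 -0.46 -0.03]
```

View pics/t9c.png

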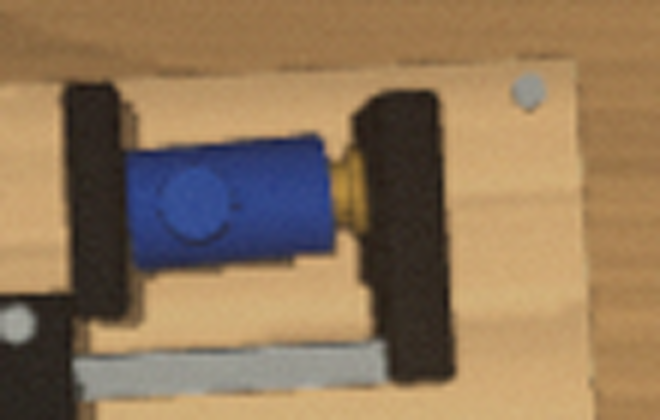

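Request:
{"method": "play_rows", "body": {"targets": "0 -0.25 0 0.003 0 -0.008 -1;0 -0.25 0 0.003 0 0 -1"}}

```text
time: 12.7
position: [0.5137, 0.0927, 0.2057]
tool_rot: [-3.137, -0.073, 0.008]
ft_force: [-1.3, -8.3, 3.0]
grip_width: 0.001
```

Run:
```python
from h import *
info([-91,24.5,206])
```

```text
t 12.70 clamp xyz [-90.4  20.7 205.7] tip z 23.7 F clamp [-1.7  -8.23  2.99] grip 0.00 turn [-0.004  0.005 -0.005]
shift cm tool [-0.06 -0.38 -0.03]
```

Request:
{"method": "play_rows", "body": {"targets": "0 -0.25 0 0.005 0 0 -1;0 -0.25 0 0.005 0 0 -1"}}

```text
time: 12.95
position: [0.5139, 0.0935, 0.2056]
tool_rot: [-3.133, -0.066, 0.011]
ft_force: [-1.0, -8.2, 3.2]
grip_width: 0.005
```

Run:
```python
from h import *
info([-91,24.5,206])
```

```text
t 12.95 clamp xyz [-90.2  21.5 205.6] tip z 23.6 F clamp [-1.45 -8.12  3.15] grip 0.00 turn [-0.008  0.007 -0.009]
shift cm tool [-0.09 -0.3  -0.03]
```

Request:
{"method": "play_rows", "body": {"targets": "0 -0.25 0 0.003 0 0 -1;0 -0.25 0 0.003 0 -0.008 -1;0 -0.25 0 0 0 0 -1"}}

```text
time: 13.32
position: [0.5142, 0.0946, 0.2057]
tool_rot: [-3.137, -0.07, 0.014]
ft_force: [-0.4, -7.4, 2.4]
grip_width: 0.009
```

Run:
```python
from h import *
info([-91,24.5,206])
top('t10')
```

```text
t 13.32 clamp xyz [-89.7  22.6 205.7] tip z 23.7 F clamp [-0.76 -7.39  2.45] grip 0.01 turn [-0.004  0.009 -0.007]
shift cm tool [-0.13 -0.19 -0.03]
```

View pics/t10c.png

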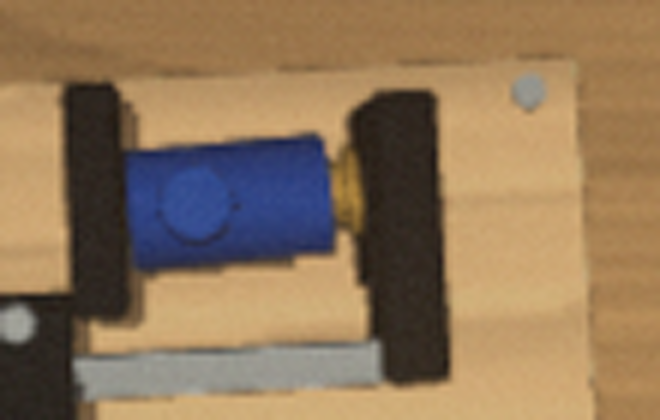

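Request:
{"method": "play_rows", "body": {"targets": "0 1.1 0 0 0.005 -0.005 -1;-0.1 1.1 0 0 0 0 -1;0 1.1 0 0 0 0 -1;0 1.0 0 0 0 0 -1;0 0 0 0 0 0 -1;0 -1.1 0 0 0 0 -1;0 -1.1 0 0 0 0 -1;0 -0.9 0 0 0 0 -1;0 -0.25 0 0 0 0 -1;0 -0.25 0 0 0 0 -1;0 -0.25 0 0 0 0 -1"}}

```text
time: 14.75
position: [0.5135, 0.0876, 0.2058]
tool_rot: [3.137, 0.077, -0.007]
ft_force: [-1.2, -7.6, 2.1]
grip_width: 0.007
```

Run:
```python
from h import *
info([-91,24.5,206])
```

```text
t 14.75 clamp xyz [-90.9  15.7 205.8] tip z 23.8 F clamp [-1.56 -7.52  2.06] grip 0.01 turn [ 0.003  0.005 -0.003]
shift cm tool [-0.02 -0.88 -0.03]
```

Request:
{"method": "play_rows", "body": {"targets": "0 -0.25 0 0 0 0 -1;0 -0.25 0 0.003 0 0 -1;0 -0.25 0 0.003 0 0 -1"}}

```text
time: 15.12
position: [0.5136, 0.0906, 0.2058]
tool_rot: [3.133, 0.072, -0.01]
ft_force: [-1.0, -7.7, 1.9]
grip_width: 0.005
```

Run:
```python
from h import *
info([-91,24.5,206])
top('t11')
```

```text
t 15.12 clamp xyz [-90.6  18.6 205.8] tip z 23.8 F clamp [-1.35 -7.65  1.92] grip 0.00 turn [ 0.007  0.006 -0.006]
shift cm tool [-0.04 -0.59 -0.02]
```

View pics/t11c.png

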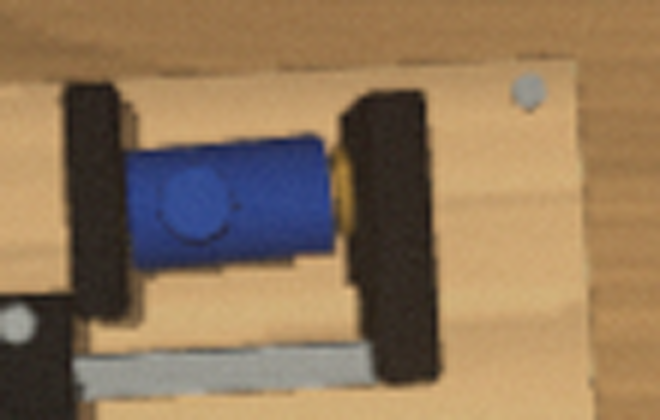

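Request:
{"method": "play_rows", "body": {"targets": "0 -0.25 0 0.004 0 0 -1;0 -0.25 0 0.004 0 0 -1"}}

```text
time: 15.42
position: [0.5137, 0.0924, 0.2058]
tool_rot: [3.135, 0.068, -0.012]
ft_force: [-0.9, -7.8, 2.4]
grip_width: 0.01
```

Run:
```python
from h import *
info([-91,24.5,206])
```

```text
t 15.43 clamp xyz [-90.4  20.4 205.8] tip z 23.8 F clamp [-1.26 -7.7   2.44] grip 0.01 turn [ 0.006  0.008 -0.008]
shift cm tool [-0.06 -0.41 -0.02]
```

Request:
{"method": "play_rows", "body": {"targets": "0 -0.25 0 0.004 0 0 -1;0 -0.25 0 0.004 0 0 -1"}}

```text
time: 15.68
position: [0.5138, 0.094, 0.2058]
tool_rot: [3.136, 0.064, -0.014]
ft_force: [-0.3, -8.4, 2.3]
grip_width: 0.005
```

Run:
```python
from h import *
info([-91,24.5,206])
top('t12')
```

```text
t 15.68 clamp xyz [-90.2  22.  205.8] tip z 23.8 F clamp [-0.73 -8.32  2.33] grip 0.01 turn [ 0.005  0.009 -0.011]
shift cm tool [-0.09 -0.25 -0.02]
```

View pics/t12c.png

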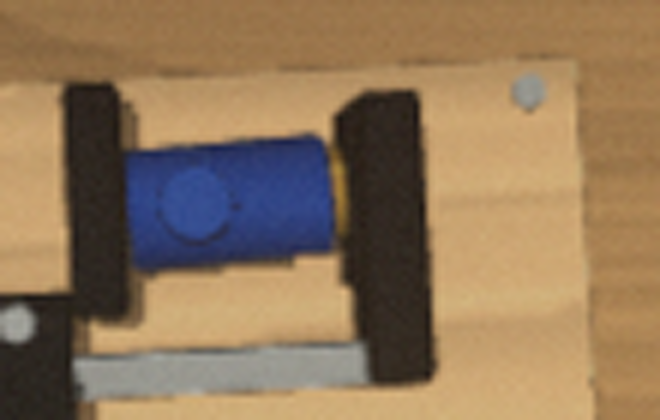

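Request:
{"method": "play_rows", "body": {"targets": "0 -0.25 0 0.003 0 0 -1;0 -0.25 0 0.003 0 -0.01 -1"}}

```text
time: 15.98
position: [0.514, 0.0954, 0.2058]
tool_rot: [3.134, 0.076, -0.015]
ft_force: [-1.0, -8.5, 2.4]
grip_width: 0.005
```

Run:
```python
from h import *
info([-91,24.5,206])
```

```text
t 15.97 clamp xyz [-89.9  23.4 205.8] tip z 23.8 F clamp [-1.49 -8.43  2.38] grip 0.00 turn [ 0.006  0.01  -0.003]
shift cm tool [-0.11 -0.11 -0.02]
```

Request:
{"method": "play_rows", "body": {"targets": "0 -0.25 0 0.003 0 0 -1;0 -0.25 0 0 0 0 -1"}}

```text
time: 16.23
position: [0.5142, 0.0967, 0.2058]
tool_rot: [3.13, 0.071, -0.017]
ft_force: [-0.9, -7.7, 3.6]
grip_width: 0.005
```

Run:
```python
from h import *
info([-91,24.5,206])
top('t13')
```

```text
t 16.23 clamp xyz [-89.6  24.7 205.8] tip z 23.8 F clamp [-1.28 -7.61  3.58] grip 0.01 turn [ 0.01   0.011 -0.006]
shift cm tool [-0.14  0.03 -0.02]
```

View pics/t13c.png

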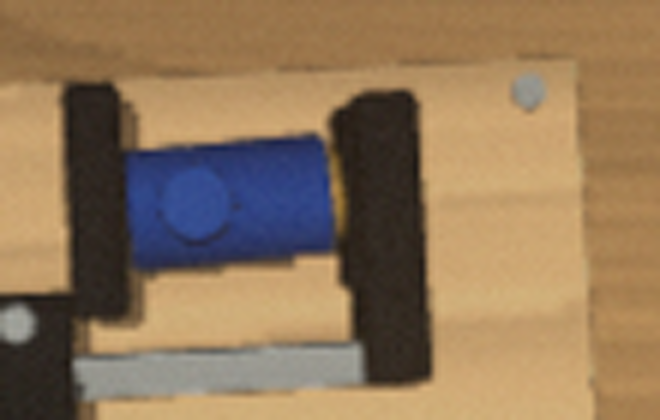

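Request:
{"method": "play_rows", "body": {"targets": "-0.1 1.1 0 0.008 0.01 -0.005 -1;0 1.1 0 0 0 0 -1;0 1.1 0 0 0 0 -1;0 1.1 0 0 0 0 -1;0 0 0 0 0 0 -1;0 -1.1 0 0 0 0 -1;0 -1.1 0 0 0 0 -1;0 -0.8 0 0 0 0 -1;0 -0.25 0 0 0 0 -1;0 -0.25 0 0 0 0 -1"}}

```text
time: 17.52
position: [0.5136, 0.086, 0.2061]
tool_rot: [3.132, 0.081, -0.002]
ft_force: [0.2, -8.9, 2.5]
grip_width: 0.004
```

Run:
```python
from h import *
info([-91,24.5,206])
```

```text
t 17.52 clamp xyz [-90.8  14.  206.1] tip z 24.1 F clamp [-0.24 -8.94  2.49] grip 0.00 turn [0.009 0.002 0.   ]
shift cm tool [-0.02 -1.05 -0.  ]
```

Request:
{"method": "play_rows", "body": {"targets": "0 -0.25 0 0 0 0 -1;0 -0.25 0 0 0 0 -1"}}

```text
time: 17.77
position: [0.5137, 0.0872, 0.2062]
tool_rot: [3.123, 0.077, -0.004]
ft_force: [-1.0, -8.8, 3.1]
grip_width: 0.007
```

Run:
```python
from h import *
info([-91,24.5,206])
```

```text
t 17.77 clamp xyz [-90.6  15.3 206.2] tip z 24.2 F clamp [-1.46 -8.7   3.06] grip 0.01 turn [ 0.017  0.003 -0.002]
shift cm tool [-0.04 -0.92  0.  ]
```

Request:
{"method": "play_rows", "body": {"targets": "0 -0.25 0 0.003 0 0 -1;0 -0.25 0 0 0 0 -1"}}

```text
time: 18.02
position: [0.5139, 0.0881, 0.2062]
tool_rot: [3.117, 0.073, -0.006]
ft_force: [-1.5, -9.1, 3.8]
grip_width: 0.004
```

Run:
```python
from h import *
info([-91,24.5,206])
top('t14')
```

```text
t 18.02 clamp xyz [-90.4  16.2 206.2] tip z 24.2 F clamp [-2.   -9.02  3.78] grip 0.00 turn [ 0.023  0.005 -0.005]
shift cm tool [-0.07 -0.83  0.  ]
```

View pics/t14c.png

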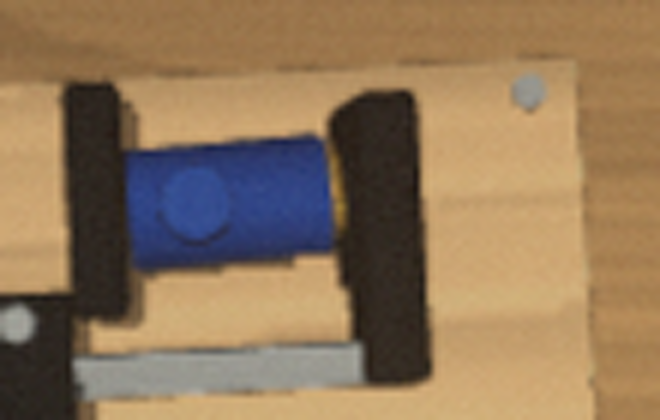

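Request:
{"method": "play_rows", "body": {"targets": "0 -0.28 0 0.003 0 0 -1"}}

```text
time: 18.2
position: [0.514, 0.0888, 0.2062]
tool_rot: [3.115, 0.071, -0.008]
ft_force: [-0.3, -8.9, 2.1]
grip_width: 0.01
```

Run:
```python
from h import *
info([-91,24.5,206])
t=top('t15'); 
pt=[dict(np.load('pics/%s.npz'%k)) for k in ('t13','t15')]
o,_=ray((0,0),t)
w=snap('wrist','w3')
```

```text
t 18.20 clamp xyz [-90.3  16.9 206.2] tip z 24.2 F clamp [-0.71 -8.83  2.1 ] grip 0.01 turn [ 0.025  0.006 -0.006]
shift cm tool [-0.07 -0.76  0.  ]
```

View pics/w3.png

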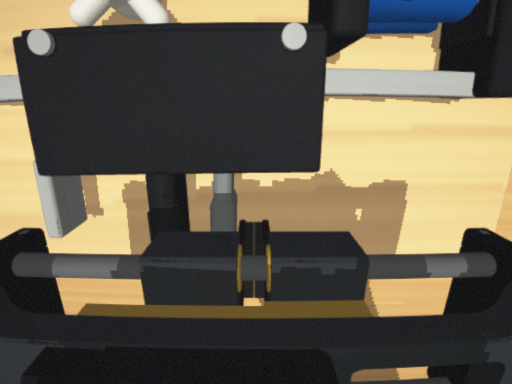

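View pics/t15c.png

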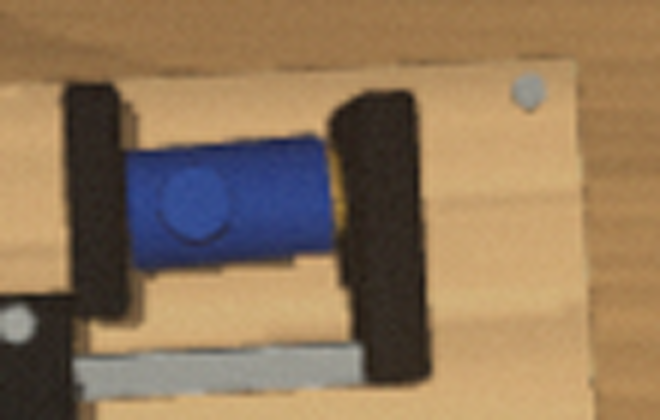

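Request:
{"method": "play_rows", "body": {"targets": "0 -0.2 0 0.01 0 0 -1"}}

```text
time: 18.42
position: [0.5141, 0.0884, 0.2062]
tool_rot: [3.12, 0.069, -0.009]
ft_force: [-0.0, -9.6, 2.8]
grip_width: 0.006
```

Run:
```python
from h import *
info([-91,24.5,206])
```

```text
t 18.43 clamp xyz [-90.2  16.4 206.2] tip z 24.2 F clamp [-0.5  -9.59  2.83] grip 0.01 turn [ 0.02   0.006 -0.008]
shift cm tool [-0.09 -0.81  0.  ]
```

Request:
{"method": "play_rows", "body": {"targets": "0 -0.22 0 0.01 0 0 -1"}}

```text
time: 18.55
position: [0.5142, 0.0879, 0.2062]
tool_rot: [3.125, 0.066, -0.011]
ft_force: [-0.7, -10.4, 2.7]
grip_width: 0.003
```

Run:
```python
from h import *
info([-91,24.5,206])
t=top('t16')
a=dict(np.load('pics/top0.npz'))
# estimate jaw shift by phase correlation of bar/jaw right edge columns
for k in ('top0','t13','t14','t15','t16'):
    g=cv2.cvtColor(np.load('pics/%s.npz'%k)['pixels'],cv2.COLOR_BGR2GRAY).astype(float)
    r=g[190:212,285:335].mean(0); d=np.diff(r)
    i=np.argmax(d[15:])+15; 
    w=d[i-2:i+3].clip(0); e=285+i+.5+(w*np.arange(-2,3)).sum()/w.sum()
    print(k,'right edge',e,'clamp y',wc(atz((e,201),.059,a),p)[0].round(2))
```

```text
t 18.55 clamp xyz [-90.1  15.9 206.2] tip z 24.2 F clamp [ -1.26 -10.4    2.68] grip 0.00 turn [ 0.016  0.007 -0.009]
shift cm tool [-0.1  -0.86  0.  ]
top0 right edge 322.95682242990654 clamp y [  45.86 -144.92   59.  ]
t13 right edge 305.0413769123783 clamp y [  47.34 -115.77   59.  ]
t14 right edge 304.87227791220187 clamp y [  47.35 -115.5    59.  ]
t15 right edge 304.8727872266574 clamp y [  47.35 -115.5    59.  ]
t16 right edge 304.8288335064036 clamp y [  47.35 -115.42   59.  ]
```

Request:
{"method": "play_rows", "body": {"targets": "0 1.1 0 0.008 0.005 -0.008 -1;0 1.1 0 0.005 0 0 -1;0 1.1 0 0 0 0 -1;0 0.5 -3 0 0 0 -1;0 0 -4.5 0 0 0 -1;0.3 0 -1.5 0 0 0 -1;0 0 0 0 0 0 -1"}}

```text
time: 19.48
position: [0.5193, 0.0505, 0.2979]
tool_rot: [-3.137, -0.083, 0.003]
ft_force: [0.4, -0.5, -0.4]
grip_width: 0.003
```

Run:
```python
from h import *
info([-71,152,290])
s,R=st(); print(s['joint_positions'].round(3))
top('t17')
```

```text
t 19.48 clamp xyz [-87.  -21.6 297.9] tip z 115.9 F clamp [ 0.41 -0.56 -0.43] grip 0.00 turn [-0.003  0.002  0.001]
shift cm tool [  1.62 -17.36   0.85]
[ 0.43   0.179 -0.627  1.88   0.113  1.12  -1.756]
```

View pics/t17c.png

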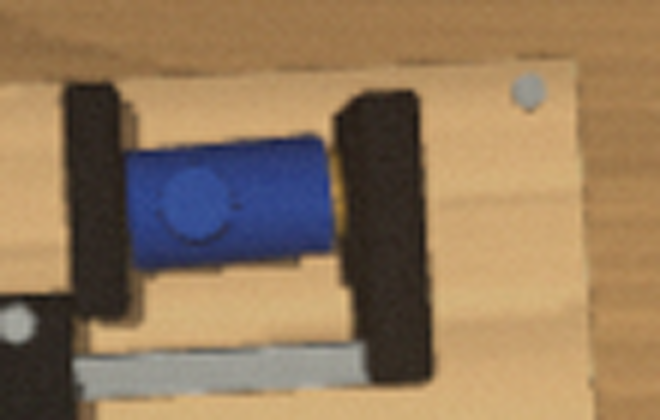

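Request:
{"method": "play_rows", "body": {"targets": "0.4 -4.3 0 0 0 0 -1;0.4 -4.3 0 0 0 0 -1;0.4 -4.3 0.4 0 0 0 -1;0.4 -4.3 0.4 0 0 0 -1;0 0 0 0 0 0 -1"}}

```text
time: 20.15
position: [0.5233, 0.2265, 0.2802]
tool_rot: [-3.138, -0.081, 0.027]
ft_force: [-0.2, -0.5, 1.0]
grip_width: 0.004
```

Run:
```python
from h import *
info([-71,150,206])
s,R=st(); print(s['joint_positions'].round(3))
im=snap('wrist','w4')
Q=np.array([[-70,124,50],[-80,124,50],[-42,115,60],[-124,67,54]])
c=im['pixels'].copy()
for u in proj(cw(Q,p),im): cv2.circle(c,tuple(int(v) for v in u),3,(0,255,0),1)
cv2.imwrite('pics/w4a.png',c)
```

```text
t 20.15 clamp xyz [-73.9 153.9 280.2] tip z 98.2 F clamp [-0.27 -0.46  0.96] grip 0.00 turn [-0.003  0.017 -0.   ]
shift cm tool [0.41 0.41 7.41]
[ 0.152  0.333 -0.708  1.775  0.225  1.134 -2.148]
```

View pics/w4a.png

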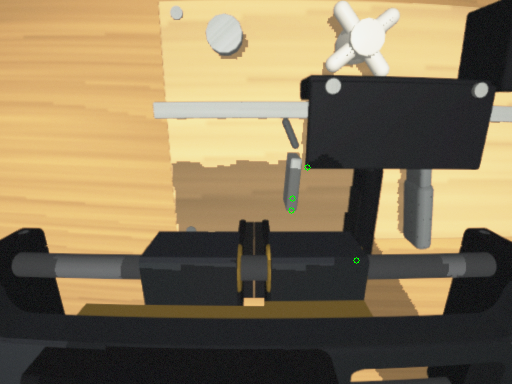

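Request:
{"method": "play_rows", "body": {"targets": "0.2 0.1 2.5 0 0.015 0 -1;0.1 0.1 2.5 0 0 0 -1;0.1 0 1.8 0 0 0 -1;0 0 0.4 0 0 0 -1"}}

```text
time: 20.7
position: [0.5276, 0.2166, 0.2025]
tool_rot: [3.137, 0.068, -0.01]
ft_force: [0.1, 1.2, -0.3]
grip_width: 0.007
```

Run:
```python
from h import *
info([-71,139,206])
```

```text
t 20.70 clamp xyz [-70.1 143.8 202.5] tip z 20.5 F clamp [ 0.19  1.19 -0.3 ] grip 0.01 turn [ 0.004  0.006 -0.009]
shift cm tool [-0.09  0.48 -0.35]
```

Request:
{"method": "play_rows", "body": {"targets": "0 0.4 -0.3 0 0 0 -1;0 0.4 -0.1 0 0 0 -1;0 0.4 0 0 0 0 -1;0 0.4 0 0 0 0 -1"}}

```text
time: 21.2
position: [0.5285, 0.2015, 0.2087]
tool_rot: [3.141, 0.069, -0.006]
ft_force: [-0.6, 2.7, -0.5]
grip_width: 0.003
```

Run:
```python
from h import *
info([-71,127,206])
top('t18')
```

```text
t 21.20 clamp xyz [-70.  128.6 208.7] tip z 26.7 F clamp [-0.5   2.75 -0.48] grip 0.00 turn [ 0.     0.004 -0.008]
shift cm tool [-0.1   0.16  0.27]
```

View pics/t18c.png

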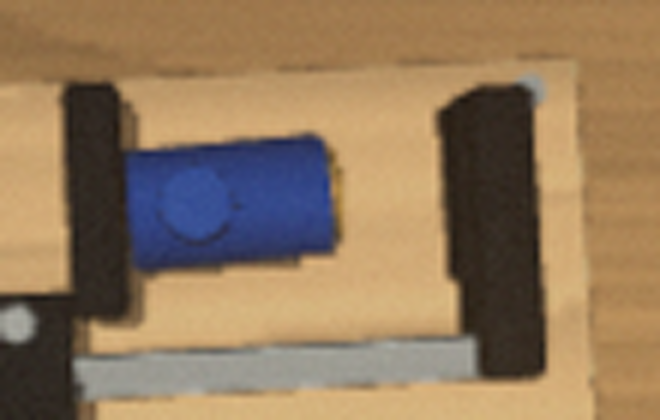

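Request:
{"method": "play_rows", "body": {"targets": "0 0.15 0 0 0 0 -1;0 0.1 0 0 0 0 -1;0 0.05 0 0 0 0 -1;0 0.05 0 0 0 0 -1;0 0.05 0 0 0 0 -1;0 0.05 0 0 0 0 -1;0 0.05 0 0 0 0 -1;0 0.05 0 0 0 0 -1"}}

```text
time: 22.25
position: [0.5289, 0.1963, 0.209]
tool_rot: [-3.139, -0.07, 0.004]
ft_force: [-0.1, 3.4, -1.2]
grip_width: 0.006
```

Run:
```python
from h import *
info([-71,152,206])
top('t19')
```

```text
t 22.25 clamp xyz [-69.8 123.4 209. ] tip z 27.0 F clamp [ 0.09  3.36 -1.22] grip 0.01 turn [-0.002  0.002 -0.007]
shift cm tool [-0.14 -2.86  0.31]
```

View pics/t19c.png

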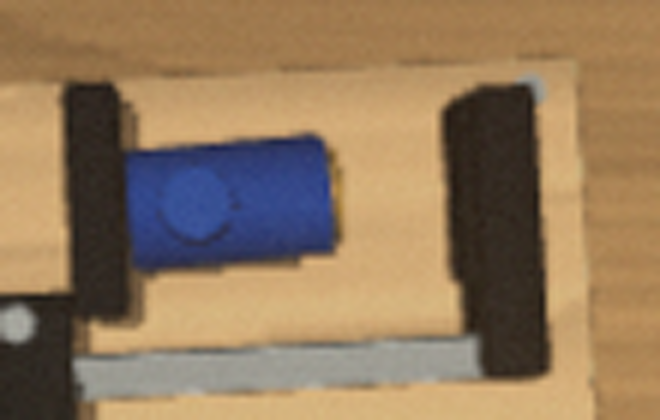

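Jaw fully back. Let the tab go, retreat upward.

Request:
{"method": "play_rows", "body": {"targets": "0 -1 0 0 0 0 -1;0 -1 0 0 0 0 -1;0 -1 0 0 0 0 -1;0 -0.5 -1 0 0 0 -1;0 0 -4 0 0 0 -1;0 0 -4.5 0 0 0 -1;0 0 -4.5 0 0 0 -1;0 0 0 0 0 0 -1;0 0 0 0 0 0 -1;0 0 0 0 0 0 -1"}}

```text
time: 23.55
position: [0.5277, 0.2325, 0.3547]
tool_rot: [3.135, 0.07, -0.006]
ft_force: [0.4, 0.2, -0.1]
grip_width: 0.006
```

Run:
```python
from h import *
info()
top('t20')
w=snap('wrist','w5'); s=snap('scene','s5')
g=[cv2.resize(w['pixels'],(400,300)),cv2.resize(s['pixels'][130:240,170:375],(400,300))]
cv2.imwrite('pics/m5.png',np.hstack(g))
for k in ('top0','t18','t19','t20'):
    g=cv2.cvtColor(np.load('pics/%s.npz'%k)['pixels'],cv2.COLOR_BGR2GRAY).astype(float)
    r=g[198:212,285:335].mean(0); d=np.diff(r); i=np.argmax(d[20:])+20
    wt=d[i-2:i+3].clip(0); e=285+i+.5+(wt*np.arange(-2,3)).sum()/wt.sum()
    print(k,e,wc(atz((e,205),.059,dict(np.load('pics/top0.npz'))),p)[0].round(2))
```

```text
t 23.55 clamp xyz [-69.1 159.7 354.7] tip z 172.7 F clamp [ 0.4   0.13 -0.12] grip 0.01 turn [ 0.005  0.004 -0.007]
top0 323.18094962362477 [  39.35 -144.91   59.  ]
t18 324.40770042194094 [  39.25 -146.9    59.  ]
t19 324.86943699731904 [  39.21 -147.66   59.  ]
t20 324.8857698721512 [  39.21 -147.68   59.  ]
```

View pics/m5.png

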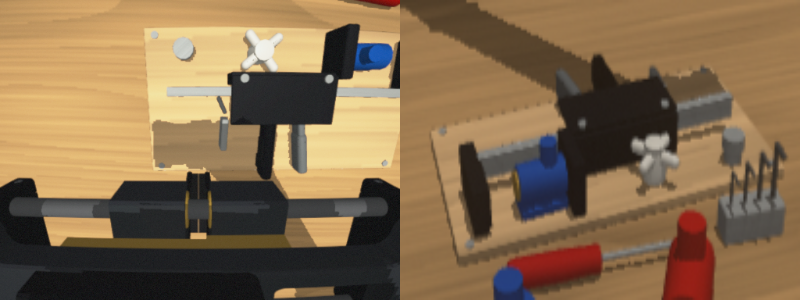

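View pics/t20c.png

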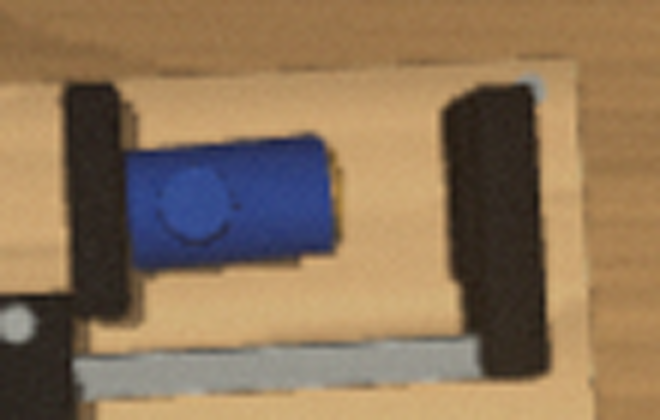

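Run:
```python
from h import *
w=dict(np.load('pics/w5.npz'))
c=w['pixels'].copy()
for q,col in [((-91,9,51),(0,255,0)),((-61,13.4,51),(0,255,0)),((-88,42,51),(0,0,255)),((-70,124,50),(0,255,0)),((-70,115,50),(255,255,0))]:
    u=proj(cw(q,p),w)[0]; cv2.circle(c,tuple(int(round(v)) for v in u),2,col,1)
cv2.imwrite('pics/w5c.png',cv2.resize(c[60:240,170:450],None,fx=2.8,fy=2.8,interpolation=cv2.INTER_CUBIC))
```

```text
(no output)
```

View pics/w5c.png

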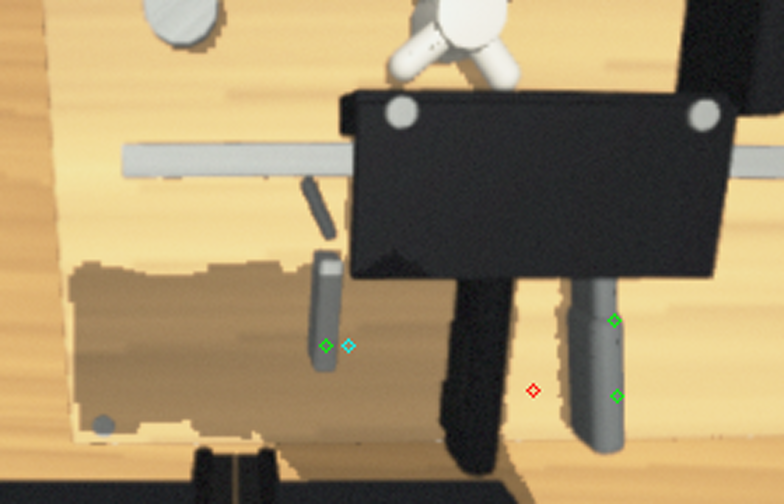

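```bash
python3 -c "
from bench import ctrl
print(ctrl.close_job())"
```

```text
the job is handed in; nothing more can be done
None
```

I pressed the bush home with seven trigger strokes using shut fingers, let the jaw back with the release tab, and handed the job in at about 24 s. No verdict is reported.

- **Bush home:** on the last stroke the trigger went hard partway, at about 9 N. I brought it to a measured peak of 10.4 N, and the fingertip and jaw did not advance meaningfully. The force was only sampled at the end of each move, so brief peaks between readings were not seen. The top view shows the flange against the plastic.
- **Jaw travel:** the jaw stood about 32 mm forward of its final open position when the bush was home, inside the 31 to 34 mm given. After the tab was held for over 1 s, the jaw came to rest about 2.8 mm behind where it started and did not move when the tab was let go.
- **Trigger and tab:** both lie at their rest positions in the wrist view, within a few mm. That is only a visual check.
- **Valve and bystanders:** the valve stands upright against the fixed jaw, and I saw no bystander moved, though I did not measure this. The robot is well clear of everything.

One thing differed from the plan: the arm drifted about 10 to 16 mm on faster descents, and I corrected for that before the trigger strokes. On the tab descent it left the finger about 5 mm from the tab, so I pressed from there.

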